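# Open the bonding press and push the slide carrier out

### The job

The adhesive in the slide-bonding press has set. Gently push the counterweighted press arm up by its lift handle until it goes over its balance point and stays raised by itself against its stop; then gently push the slide carrier along its track, from under the arm, fully home against the end stop at the unloading end. Push only: the carrier is not lifted out of its track, and the bottle and boxes standing round the press stay where they are.

Things in the scene. Friction and masses are not known exactly. Their poses are not given: they have to be found in the camera images.
- press: Fixed press frame on a white base 76 x 308 mm. Origin: under it on the bench. Local y runs along its length: arm pivot (axis along local x) at y +110, z 105 mm between two white cheeks (y 84 to 142, top z 114); carrier track z 42, y -147 to +34 mm, rails 10 mm high either side; end stop face at y -147 mm (unloading end).
- press_arm (a joint): Hinge of the counterweighted press arm. 0 = down, foot on the specimen; grows as it rises and swings over towards local +y; stop at 1.92 rad. Below its balance point (about 0.87 rad) it falls shut, beyond it falls open and stays. Pushing horizontally at the handle takes about 4 to 8 N at first. The hinge is damped; raised it rests wholly at local y above 80 mm.
- lift_handle (a point): Middle of the black lift handle, a horizontal round bar along the press's local x, 92 mm long, 15 mm thick, with a 9 mm stem at its middle coming up from the arm on the pivot side. With the arm down it is at local y -20, z 200 mm; it swings on a radius of 161 mm about the pivot, 130 mm from it in y and 95 mm above it at the start. Push it towards local +y and up.
- carrier: Black slide carrier, loose in the track, 36 x 84 mm (long along local y), holds a glass slide with a grey 22 x 28 mm rock block (top 15 mm up). Origin: middle of its underside; starts at press y about -30 mm under the arm's foot, ends at y -105 against the stop. At its pivot-side end (its y +42) an upright push plate, 34 mm wide, 5 thick, 30 high, to push it by towards local -y.
- slide_pack: Bystander: white cardboard box of slides, 30 x 82 x 26 mm, loose on the bench past the pivot end of the press. Origin: middle of its underside. Leave alone.
- oil_bottle: Bystander: white dropper bottle with a rubber bulb on top, 34 mm across, 96 mm high, loose on the bench past the unloading end. Origin: middle of its underside. Leave alone.
- cover_glass: Bystander: small cover-glass box 28 x 28 x 16 mm, loose on the bench beside the press, on the side away from the robot. Origin: middle of its underside. Leave alone.
Mind the look-alikes: they are no part of the job. Leave any red look-alike of the carrier alone.

How it is judged (in metres and radians):
On the way, in this order (a step that is already met when the one before it is completed fails the run):
1. the press arm has gone over and stays raised, while the carrier is still at the pressing place (value of joint press_arm above 1.75 rad and y of carrier in the frame of press above -0.06 m), for 0.2 s.
2. the carrier has been pushed along its track to the end stop (y of carrier in the frame of press below -0.1 m), for 0.2 s.
At the end, for the whole second after the job is handed in: The arm stays raised by itself (joint above 1.75 rad, stop at 1.92) and the carrier lies flat in its track within 5 mm of the end stop, at rest (value of joint press_arm above 1.75 rad and y of carrier in the frame of press below -0.1 m and z of carrier in the frame of press between 0.038 and 0.046 m and linear speed of carrier below 0.02 m/s); the robot touches nothing.
It fails at once if the carrier is lifted or tipped out of its track (z of carrier in the frame of press above 0.052 m or angle between carrier's own z axis and vertical above 0.2 rad).
It fails at once if the slide box, bottle or cover-glass box is shifted by more than 15 mm or lifted (distance of any of slide_pack, oil_bottle, cover_glass from where it was at the start of the episode above 0.015 m).
It fails at once if the press arm is forced or gripped hard: the fingers press on it with over 30 N (contact force between the fingers and press_arm above 30 N).
It fails at once if the carrier with its glass slide is shoved hard into the stop or squeezed: the fingers press on it with over 40 N (contact force between the fingers and carrier above 40 N).
It also fails if it takes over 58 s, if anything falls off the work surface, if the arm or the gripper's body presses on something with over 40 N, if the wrist force passes 120 N, or if a joint passes its speed limit or range.

### The arm

A 6-joint arm with a two-finger parallel gripper is mounted at the origin on a cart in front of the work surface, level with it; the furniture and walls round the work are solid. World frame = base frame: x ahead of the robot, y to its left, z up, the work surface at z = 0. Lengths are in mm, angles in rad, forces in N, time in s.
With the tool pointing down it reaches from about 275 to 750 mm from the base axis. Payload 10.2 kg.
Tool frame: the origin (TCP) lies at the very end of the fingers, on their centre line; the grasp point (between the pads) lies 19 mm behind it (bot.hold_point_z is the distance from the TCP to the grasp point, in mm); z points along the fingers, y is the line along which they close (so a half turn about z gives the same grasp; the last joint's range is limited). The gripper opens to 88 mm and grips with 3 to 60 N. Pads are 18 mm wide; open, the fingers measure 123 mm over their backs; the gripper's body (75 mm by 187 mm) begins 45 mm behind the grasp point.
Start: joints at [0.882, 0.313, 1.498, -0, 1.331, -0.223], TCP at [235.81, 469.068, 238.72] pointing down, gripper open.
Joint ranges: [-2.94, 2.94], [-0.97, 2.17], [0.19, 2.56], [-1.23, 4.37], [0.02, 3.11], [-2.88, 2.88]. Speed limits (rad/s): [2.39, 2.39, 3.01, 3.14, 3.14, 3.14].

### API

Orientations are given as a rotation vector (axis times angle).
In Python, from station import bot gives the robot as it stands.
- The arm moves only by the shell command python3 -m creep 'ROWS' [OPENING] [FORCE]. ROWS is JSON, a list that holds one entry, the list of rows, each a list of 6 numbers: the shift along the world's x, y, z in cm, then the turn, a rotation vector about the world's x, y, z in rad. In form: [[[tx, ty, tz, wx, wy, wz], ...]]. A call has 1 to 20 rows; each row shifts and turns the commanded pose from where the row before left it; what a row does not reach is not made up. A row lasts 1/8 s, in which the tool goes at most 62.5 mm and 10.7 degrees, less where a joint would pass 70% of its speed; a pose out of reach is approached as far as the arm can. A call is refused whole if a number of a shift passes 6.25 or a number of a turn 0.188, either way. A call with a gripper value outside its range is refused whole. OPENING is the closure, from -1 (fully open) to 1 (shut), so that 0 is half open, set as the call begins (- or left out, the last holds). The fingers move at their own pace and stop on an object; FORCE is the grip in N (left out, the last holds). Time passes only in rows, so rows that do not move let the fingers close. It gives the time, the measured TCP pose, the force, the opening and the grip force at its end, in the units of the state.
- bot.state(): the state, without advancing time (a new reading comes with each control period).
- bot.grab_frame(name): name is "scene" or "side" or "wrist"; returns a dict with "frame" (384x512x3 uint8, red, green, blue), "mtx" (3x3 intrinsics, pixels), "cam_to_world" (4x4, takes a point from camera to world coordinates). Camera axes: x right, y down, z forward; pixel columns grow to the right and rows downward; lengths in mm; the calibration is good to about 2 mm. A picture is of the moment at which its call begins. There is no depth.
- bot.finish_job(): hands the job in; it is judged then, once.
The state is a dict: "time": time; "q": joint angles; "qd": joint speeds; "joint_torque": joint torques, N m; "eef_pos": TCP position; "tcp_rot": TCP orientation; "ft_force": force on the tool from outside, world axes, zero at the start; "moment": the same for the moment, N m; "grip_width": opening from 0.0 (shut) to 1.0 (fully open); "grip_force": force on a finger pad.
Only numpy, scipy, OpenCV 4.12 (cv2) and the standard library are available. Lean on these libraries where they do the work, as an engineer would, in place of code of your own. Each camera call takes 0.05 s, during which the arm holds its last target. There are 200 camera calls.

## Working session

There is one attempt and no reset: what is moved stays moved. The work goes in short steps, Python scripts to look and compute and a shell command to move; the robot and the scene stay as the last step left them, time stands still between calls to the robot, and variables do not carry over. Pictures are saved under pics/ and viewed, at most 10 in all, crops included, and the job is handed in when it is done.

```bash
mkdir -p pics
cat > h.py <<'E'
import numpy as np, cv2, pickle
from station import bot
def grab(n,tag):
    f=bot.grab_frame(n); cv2.imwrite(f'pics/{tag}.png',f['frame'][:,:,::-1]); pickle.dump(f,open(f'pics/{tag}.pkl','wb')); return f
def ray(f,u,v):
    T=np.array(f['cam_to_world']);d=np.linalg.inv(f['mtx'])@[u,v,1];return T[:3,3],T[:3,:3]@d
def plane(f,u,v,z):
    o,d=ray(f,u,v);return o+d*(z-o[2])/d[2]
def tri(f,a,g,b):
    o,d=ray(f,*a);p,e=ray(g,*b);s=np.linalg.lstsq(np.c_[d,-e],p-o,rcond=None)[0];A=o+s[0]*d;B=p+s[1]*e;return (A+B)/2,np.linalg.norm(A-B)
E
python3 - <<'E'
from h import *
a=grab('scene','s0');b=grab('side','d0')
cv2.imwrite('pics/both0.png',cv2.resize(np.vstack([a['frame'],b['frame']])[:,:,::-1],(400,600)))
for f in(a,b):print(np.round(f['cam_to_world'],2).tolist(),f['mtx'][0][0])
print(bot.state())
E
```

```text
[[-0.61, -0.52, 0.6, -311.1], [-0.79, 0.41, -0.45, 913.92], [-0.01, -0.75, -0.66, 1013.79], [0.0, 0.0, 0.0, 1.0]] 452.89521255629876
[[0.97, -0.15, 0.2, 237.08], [-0.25, -0.63, 0.74, -644.86], [0.02, -0.76, -0.65, 974.98], [0.0, 0.0, 0.0, 1.0]] 498.20096309917176
{'time': 0.1, 'q': array([ 8.81590015e-01,  3.13350487e-01,  1.49831168e+00, -4.87161983e-05,
        1.33097209e+00, -2.23422603e-01]), 'qd': array([-0.00015091, -0.00027621, -0.00234075,  0.00075868,  0.0006382 ,
       -0.00120569]), 'joint_torque': array([ 1.82918742e-03, -4.02817941e+01, -2.52646065e+01,  6.95229205e-02,
        3.41528293e-02, -5.40790367e-06]), 'eef_pos': array([235.69113007, 468.89680521, 238.2591884 ]), 'tcp_rot': array([-7.24941363e-01, -3.05637782e+00,  1.50129854e-03]), 'ft_force': array([-0.13004249, -0.48626046,  0.04821465]), 'moment': array([ 0.03114571, -0.04178724,  0.00156815]), 'grip_force': 0.0, 'grip_width': 0.9977828038596125}
```

View pics/s0.png

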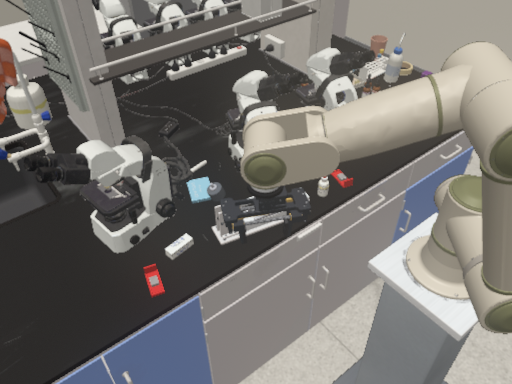

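View pics/d0.png

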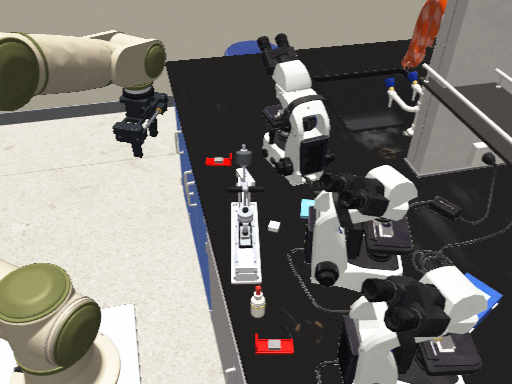

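The side view shows the press (base about (232–260, 200–282)), its arm and black handle at (245,188), the bottle (258,303), and the cover-glass box (274,226). The black carrier is in the track at about (245,237). The red look-alikes at (218,160) and (275,345) are not part of the job. In the scene view the gripper hides the press. Next I'll enlarge the side view.

Run:
```python
from h import *
f=pickle.load(open('pics/d0.pkl','rb'))
c=f['frame'][140:290,200:300,::-1]
cv2.imwrite('pics/c0.png',cv2.resize(c,None,fx=4,fy=4,interpolation=cv2.INTER_CUBIC))
```

```text
(no output)
```

View pics/c0.png

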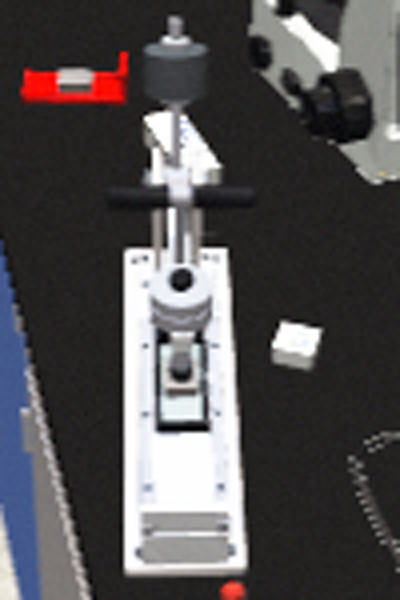

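The black carrier sits under the foot at crop (182,385). It is in the press track and black, so it is the one meant; the red one at (75,85) is a look-alike. The handle runs from (107,198) to (255,198), and the base's near edge from (126,575) to (245,572).

Run:
```python
from h import *
f=pickle.load(open('pics/d0.pkl','rb'))
P=lambda u,v,z:plane(f,200+u/4,140+v/4,z)
for n,u,v,z in[('hL',107,198,200),('hR',255,198,200),('nL',126,576,0),('nR',245,572,0),('nLt',124,566,15),('nRt',246,564,15),('railfarL',125,250,20),('carrNearL',155,430,47),('carrNearR',208,428,47),('bottletop',233,590,96),('pack',150,120,26),('pack',220,180,26),('cover',298,335,16)]:
  print(n,np.round(P(u,v,z)))
from scipy.spatial.transform import Rotation as R
print(R.from_rotvec(bot.state()['tcp_rot']).as_matrix().round(3))
g=pickle.load(open('pics/s0.pkl','rb'))
print(tri(f,(258,288),g,(325,177)))
```

```text
hL [413. 286. 200.]
hR [501. 266. 200.]
nL [394. 157.   0.]
nR [467. 142.   0.]
nLt [392. 153.  15.]
nRt [466. 136.  15.]
railfarL [454. 441.  20.]
carrNearL [430. 232.  47.]
carrNearR [464. 226.  47.]
bottletop [435.  54.  96.]
pack [505. 583.  26.]
pack [540. 497.  26.]
cover [554. 328.  16.]
[[-0.893  0.449 -0.001]
 [ 0.449  0.893 -0.001]
 [ 0.    -0.001 -1.   ]]
(array([432.49450259,  63.37516872,  77.98945586]), np.float64(11.523209371810417))
```

```bash
python3 -m creep '[[[0.5,-3,0,0,0,-0.165],[0.5,-3,0,0,0,-0.165],[0.5,-3,0,0,0,-0.165],[0.5,-3,0,0,0,-0.165],[0.5,-3,0,0,0,-0.165],[0.5,-3,0,0,0,-0.165],[0.5,-3,0,0,0,-0.165],[0.5,-3,0,0,0,-0.165],[3.4,0,0,0,0,0],[3.4,0,0,0,0,0],[3.4,0,0,0,0,0],[3.4,0,0,0,0,0],[3.4,0,0,0,0,0],[0,0,0,0,0,0],[0,0,0,0,0,0]]]' 1 10
python3 - <<'E'
from h import *
from scipy.spatial.transform import Rotation as R
print(R.from_rotvec(bot.state()['tcp_rot']).as_matrix().round(3))
a=grab('scene','s1');b=grab('side','d1');w=grab('wrist','w1')
A=cv2.resize(a['frame'][110:270,180:360],(450,400));B=cv2.resize(b['frame'][130:290,180:310],(325,400))
cv2.imwrite('pics/c1.png',np.hstack([A,B])[:,:,::-1])
E
```

```text
time: 1.98
eef_pos: [445.0, 229.1, 238.4]
tcp_rot: [-2.446, -1.97, 0.001]
ft_force: [-0.0, -0.2, -0.9]
grip_width: 0.006
grip_force: 0.0
[[ 0.213  0.977 -0.001]
 [ 0.977 -0.213 -0.   ]
 [-0.    -0.001 -1.   ]]
```

View pics/c1.png

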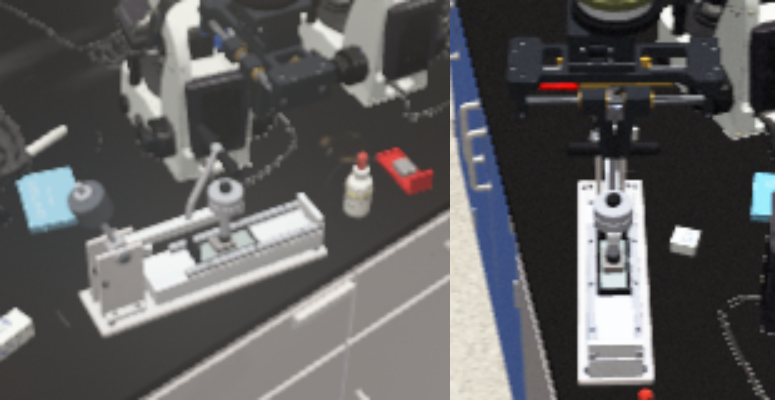

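The scene view (left) now shows the press clear of the gripper. Its base corners are at crop (82,293), (108,333) and (325,252), and the stem top is at (216,150). In the side view (right) the fingers hang behind the handle bar, which spans (567–660,148).

Run:
```python
from h import *
a=pickle.load(open('pics/s1.pkl','rb'));d=pickle.load(open('pics/d1.pkl','rb'))
S=lambda u,v:(180+u/2.5,110+v/2.5)
D=lambda u,v:(180+(u-450)/2.5,130+v/2.5)
for p in[(82,295),(108,335),(326,254)]:print(np.round(plane(a,*S(*p),0)))
for p in[(578,382),(652,381)]:print(np.round(plane(d,*D(*p),0)))
for p in[(567,148),(660,149)]:print(np.round(plane(d,*D(*p),200)))
print(tri(a,S(225,184),d,D(613,197)), 'foot knob')
T=np.array(d['cam_to_world']);
tcp=bot.state()['eef_pos'];q=np.linalg.inv(T)@np.r_[tcp,1];q=d['mtx']@q[:3];print(q[:2]/q[2])
q=np.linalg.inv(a['cam_to_world'])@np.r_[tcp,1];q=a['mtx']@q[:3];print('scene',(q[:2]/q[2]-[180,110])*2.5)
o,e=plane(a,*S(216,150),200),0;print('stem',o)
```

```text
[529. 432.   0.]
[455. 445.   0.]
[394. 149.  -0.]
[394. 161.   0.]
[467. 145.   0.]
[413. 288. 200.]
[502. 265. 200.]
(array([454.78710541, 268.89843285, 142.6597956 ]), np.float64(1.660235792175321)) foot knob
[244.92046108 189.7151324 ]
scene [258.23255391 108.91558796]
stem [455.00179818 282.08448331 200.        ]
```

```bash
python3 -m creep '[[[0,0,-1.7,0,0,0],[0,0,-1.7,0,0,0],[0,0,-1.7,0,0,0],[0,0,0,0,0,0],[0.11,0.5,0,0,0,0],[0.11,0.5,0,0,0,0],[0.11,0.5,0,0,0,0],[0.11,0.5,0,0,0,0],[0.05,0.25,0,0,0,0],[0,0,0,0,0,0]]]'
```

```text
time: 3.38
eef_pos: [450.7, 251.7, 187.6]
tcp_rot: [-2.447, -1.971, 0.0]
ft_force: [0.1, 0.4, -0.2]
grip_width: 0.008
grip_force: 0.0
```

```bash
python3 -m creep '[[[0.06,0.3,0,0,0,0],[0.06,0.3,0,0,0,0],[0,0,0,0,0,0]]]'
```

```text
time: 3.75
eef_pos: [451.9, 257.7, 187.7]
tcp_rot: [2.447, 1.971, 0.0]
ft_force: [0.1, -0.4, -0.6]
grip_width: 0.007
grip_force: 0.0
```

```bash
python3 -m creep '[[[0.06,0.3,0.1,0,0,0],[0.06,0.3,0.1,0,0,0],[0.06,0.3,0.2,0,0,0]]]'
```

```text
time: 4.12
eef_pos: [453.6, 265.6, 191.8]
tcp_rot: [2.445, 1.969, -0.004]
ft_force: [-3.5, -12.4, 5.6]
grip_width: 0.003
grip_force: 6.5
```

```bash
python3 -m creep '[[[0.06,0.29,0.4,0,0,0],[0.06,0.29,0.4,0,0,0],[0.06,0.3,0.38,0,0,0],[0.06,0.3,0.38,0,0,0]]]'
```

```text
time: 4.62
eef_pos: [456.1, 277.8, 207.6]
tcp_rot: [2.446, 1.969, -0.002]
ft_force: [-0.6, -4.9, 1.7]
grip_width: 0.01
grip_force: 2.4
```

```bash
python3 -m creep '[[[0.08,0.36,0.36,0,0,0],[0.08,0.37,0.34,0,0,0],[0.08,0.38,0.33,0,0,0],[0.08,0.39,0.32,0,0,0],[0.08,0.4,0.3,0,0,0],[0.09,0.4,0.28,0,0,0],[0.09,0.41,0.27,0,0,0],[0.09,0.42,0.25,0,0,0],[0.09,0.42,0.24,0,0,0],[0.09,0.43,0.22,0,0,0]]]'
```

```text
time: 5.88
eef_pos: [464.7, 318.4, 236.6]
tcp_rot: [2.447, 1.97, 0.0]
ft_force: [0.2, -4.2, 1.4]
grip_width: 0.004
grip_force: 1.6
```

```bash
python3 -m creep '[[[0.1,0.44,0.2,0,0,0],[0.1,0.45,0.18,0,0,0],[0.1,0.45,0.17,0,0,0],[0.1,0.45,0.15,0,0,0],[0.1,0.46,0.13,0,0,0],[0.1,0.46,0.12,0,0,0],[0.1,0.46,0.1,0,0,0],[0.1,0.46,0.08,0,0,0],[0.1,0.47,0.07,0,0,0],[0.1,0.47,0.05,0,0,0],[0.1,0.47,0.03,0,0,0],[0.1,0.47,0,0,0,0]]]'
```

```text
time: 7.38
eef_pos: [476.7, 373.6, 249.3]
tcp_rot: [-2.447, -1.97, -0.0]
ft_force: [0.3, -1.8, 1.6]
grip_width: 0.001
grip_force: 0.6
```

```bash
python3 -m creep '[[[0.1,0.47,0,0,0,0],[0.1,0.47,0,0,0,0],[0.1,0.47,0,0,0,0],[0.1,0.47,0,0,0,0],[0.1,0.47,0,0,0,0],[0,0,0,0,0,0]]]'
```

```text
time: 8.12
eef_pos: [481.6, 397.1, 249.1]
tcp_rot: [-2.447, -1.971, 0.0]
ft_force: [-0.0, 0.5, -0.5]
grip_width: 0.003
grip_force: 0.0
```

```bash
python3 -m creep '[[[-0.3,-1.6,0,0,0,0],[-0.3,-1.6,0,0,0,0],[-0.3,-1.6,0,0,0,0],[-0.3,-1.6,0,0,0,0],[0,0,0,0,0,0],[0,0,0,0,0,0],[0,0,0,0,0,0],[0,0,0,0,0,0],[0,0,0,0,0,0],[0,0,0,0,0,0]]]'
python3 - <<'E'
from h import *
a=grab('scene','s2');b=grab('side','d2');w=grab('wrist','w2')
A=cv2.resize(a['frame'][110:270,180:360],(450,400));B=cv2.resize(b['frame'][130:290,180:310],(325,400))
cv2.imwrite('pics/c2.png',np.hstack([A,B])[:,:,::-1])
E
```

```text
time: 9.38
eef_pos: [469.6, 332.8, 249.2]
tcp_rot: [2.447, 1.97, -0.0]
ft_force: [0.4, -0.2, 0.4]
grip_width: 0.006
grip_force: 0.0
```

View pics/c2.png

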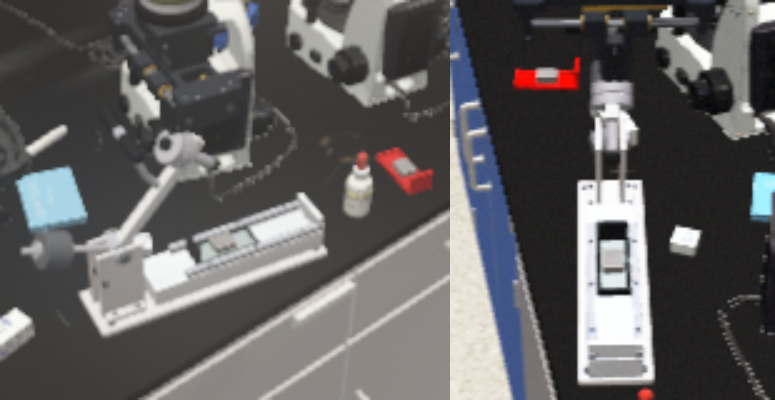

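View pics/w2.png

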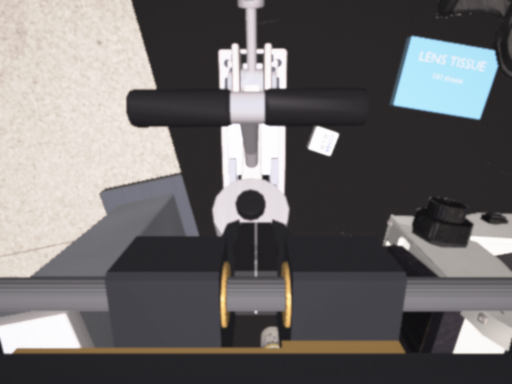

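The arm is past vertical only partway. In the scene crop its beam runs from the pivot (115,245) to the foot knob (177,147). It may still be falling, or resting against my fingers, so I'll back off, wait and measure again.

```bash
python3 -m creep '[[[-0.3,-1.5,0.5,0,0,0],[-0.3,-1.5,0.5,0,0,0],[-0.3,-1.5,0.5,0,0,0],[-0.3,-1.5,0.5,0,0,0],[0,0,0,0,0,0],[0,0,0,0,0,0],[0,0,0,0,0,0],[0,0,0,0,0,0]]]'
python3 - <<'E'
from h import *
a=grab('scene','s3');b=grab('side','d3')
A=cv2.resize(a['frame'][110:270,180:360],(450,400));B=cv2.resize(b['frame'][130:290,180:310],(325,400))
cv2.imwrite('pics/c3.png',np.hstack([A,B])[:,:,::-1])
E
```

```text
time: 10.52
eef_pos: [457.6, 273.0, 269.0]
tcp_rot: [-2.446, -1.971, 0.001]
ft_force: [0.2, 0.8, -0.4]
grip_width: 0.002
grip_force: 0.0
```

View pics/c3.png

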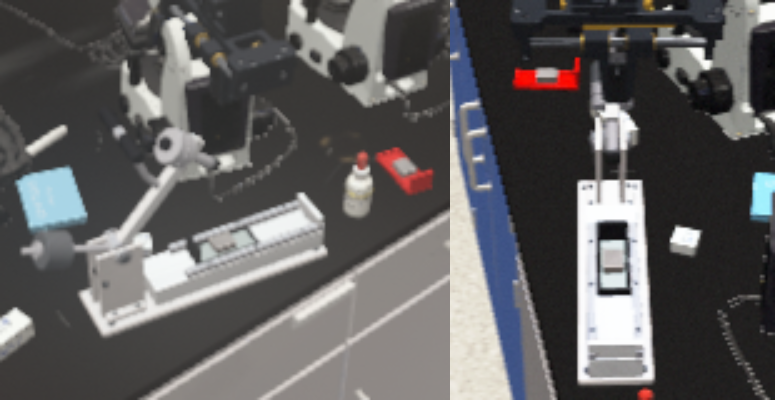

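Run:
```python
from h import *
w=pickle.load(open('pics/w2.pkl','rb'));a=pickle.load(open('pics/s3.pkl','rb'));d=pickle.load(open('pics/d3.pkl','rb'))
print(np.abs(a['frame'].astype(int)-pickle.load(open('pics/s2.pkl','rb'))['frame'])[160:240,185:245].mean(), np.round(w['cam_to_world'],2).tolist(),w['mtx'][0][0])
def pr(f,p):
  q=np.linalg.inv(f['cam_to_world'])@np.r_[p,1];q=f['mtx']@q[:3];return q[:2]/q[2]
L=lambda x,y,z:[461+.977*x+.213*y,296-.213*x+.977*y,z]
for t in np.arange(.8,2,.1):
  an=np.arctan2(95,-130)-t;y=110+161*np.cos(an);z=105+161*np.sin(an)
  print(round(t,2),np.round(pr(w,L(-46,y,z))),np.round(pr(w,L(46,y,z))),'scene crop',np.round((pr(a,L(0,y,z))-[180,110])*2.5))
print('pivot',(pr(a,L(0,110,105))-[180,110])*2.5)
```

```text
0.3820138888888889 [[0.98, -0.21, -0.06, 485.89], [-0.21, -0.94, -0.26, 399.62], [0.0, 0.27, -0.96, 394.91], [0.0, 0.0, 0.0, 1.0]] 321.0140365666173
0.8 [137. 142.] [363. 142.] scene crop [130. 129.]
0.9 [132. 101.] [368. 101.] scene crop [116. 132.]
1.0 [127.  57.] [372.  57.] scene crop [102. 136.]
1.1 [124.  11.] [374.  11.] scene crop [ 88. 142.]
1.2 [123. -34.] [375. -34.] scene crop [ 74. 149.]
1.3 [124. -77.] [375. -77.] scene crop [ 61. 156.]
1.4 [ 126. -115.] [ 372. -115.] scene crop [ 48. 165.]
1.5 [ 130. -146.] [ 369. -147.] scene crop [ 36. 175.]
1.6 [ 135. -171.] [ 364. -171.] scene crop [ 26. 185.]
1.7 [ 141. -187.] [ 359. -188.] scene crop [ 16. 196.]
1.8 [ 148. -197.] [ 353. -197.] scene crop [  7. 207.]
1.9 [ 154. -200.] [ 347. -201.] scene crop [ -1. 219.]
pivot [117.79295867 242.78114458]
```

Matching the handle's projection to the wrist picture gives about 0.885 rad: the arm stands just at balance. My level retreat dragged it back by the foot knob. I'll push the handle again, coming in from above, and this time withdraw straight up.

```bash
python3 -m creep '[[[0,0,1.2,0,0,0],[0,0,1.2,0,0,0],[0.42,1.94,0,0,0,0],[0.42,1.94,0,0,0,0],[0.42,1.94,0,0,0,0],[0.42,1.94,0,0,0,0],[0.42,1.94,0,0,0,0],[0,0,0,0,0,0],[0,0,-1.2,0,0,0],[0,0,-1.2,0,0,0],[0,0,-1.2,0,0,0],[0,0,0,0,0,0]]]'
```

```text
time: 12.12
eef_pos: [478.3, 369.4, 256.0]
tcp_rot: [-2.447, -1.97, 0.003]
ft_force: [0.6, -0.2, 0.4]
grip_width: 0.007
grip_force: 0.0
```

```bash
python3 -m creep '[[[0.1,0.45,0,0,0,0],[0.1,0.45,0,0,0,0],[0.1,0.45,0,0,0,0],[0.1,0.45,0,0,0,0],[0.1,0.45,0,0,0,0],[0.1,0.45,0,0,0,0],[0.1,0.45,0,0,0,0],[0.1,0.45,0,0,0,0]]]'
```

```text
time: 13.12
eef_pos: [486.7, 406.1, 257.2]
tcp_rot: [2.447, 1.97, -0.0]
ft_force: [-0.4, 0.1, -0.5]
grip_width: 0.006
grip_force: 0.0
```

```bash
python3 -m creep '[[[0.1,0.45,0,0,0,0],[0.1,0.45,0,0,0,0],[0.1,0.45,0,0,0,0],[0.1,0.45,0,0,0,0],[0.1,0.45,0,0,0,0],[0,0,1.5,0,0,0],[0,0,1.5,0,0,0],[0,0,1.5,0,0,0],[0,0,0,0,0,0],[0,0,0,0,0,0],[0,0,0,0,0,0],[0,0,0,0,0,0],[0,0,0,0,0,0],[0,0,0,0,0,0],[0,0,0,0,0,0],[0,0,0,0,0,0]]]'
python3 - <<'E'
from h import *
a=grab('scene','s4');b=grab('side','d4')
A=cv2.resize(a['frame'][110:270,180:360],(450,400));B=cv2.resize(b['frame'][130:290,180:310],(325,400))
cv2.imwrite('pics/c4.png',np.hstack([A,B])[:,:,::-1])
E
```

```text
time: 15.12
eef_pos: [491.6, 428.3, 302.2]
tcp_rot: [-2.447, -1.97, 0.0]
ft_force: [0.2, -0.8, -0.4]
grip_width: 0.006
grip_force: 0.0
```

View pics/c4.png

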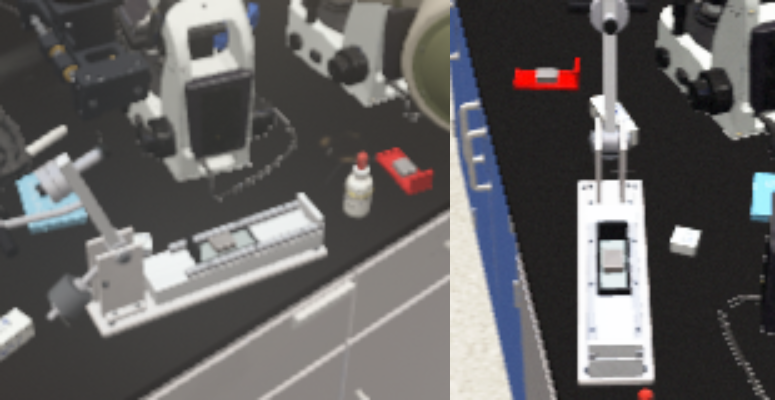

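The arm now lies fully over: in the scene crop the beam leans from (115,245) to (62,165), with the counterweight down at (68,298). The carrier is still at its place, (225,240). The wrist camera sits on the +y side of the tool and would come near the raised arm, so I'll check whether joint 6 has room for a half turn.

Run:
```python
from h import *
print(bot.state()['q'].round(2))
d=pickle.load(open('pics/d4.pkl','rb'));a=pickle.load(open('pics/s4.pkl','rb'))
D=lambda u,v:(180+(u-450)/2.5,130+v/2.5)
for n,u,v,z in[('near',598,294,46),('near',629,293,46),('platetopL',598,222,72),('platetopR',626,222,72)]:
  p=plane(d,*D(u,v),z);e=p[:2]-[461,296];print(n,p.round(),'local',(e@[.977,-.213]).round(1),(e@[.213,.977]).round(1))
```

```text
[ 0.54  0.59  0.93 -0.    1.63  0.75]
near [431. 232.  46.] local -15.6 -68.5
near [463. 226.  46.] local 16.4 -67.7
platetopL [449. 312.  72.] local -14.8 12.8
platetopR [478. 305.  72.] local 15.1 12.3
```

```bash
python3 -m creep '[[[-0.125,-0.575,0,0,0,0.185],[-0.125,-0.575,0,0,0,0.185],[-0.125,-0.575,0,0,0,0.185],[-0.125,-0.575,0,0,0,0.185],[-0.125,-0.575,0,0,0,0.185],[-0.125,-0.575,0,0,0,0.185],[-0.125,-0.575,0,0,0,0.185],[-0.125,-0.575,0,0,0,0.185],[-0.125,-0.575,0,0,0,0.185],[-0.125,-0.575,0,0,0,0.185],[-0.125,-0.575,0,0,0,0.185],[-0.125,-0.575,0,0,0,0.185],[-0.125,-0.575,0,0,0,0.185],[-0.125,-0.575,0,0,0,0.185],[-0.125,-0.575,0,0,0,0.185],[-0.125,-0.575,0,0,0,0.185],[-0.125,-0.575,0,0,0,0.185],[0,0,0,0,0,0]]]'
```

```text
time: 17.48
eef_pos: [470.4, 330.3, 302.4]
tcp_rot: [-1.972, 2.445, -0.0]
ft_force: [0.7, -0.4, -0.5]
grip_width: 0.004
grip_force: 0.0
```

```bash
python3 -m creep '[[[0,0,-2.5,0,0,0],[0,0,-2.5,0,0,0],[0,0,-2.5,0,0,0],[0,0,-2.5,0,0,0],[0,0,-2.5,0,0,0],[-0.1,0,-2.5,0,0,0],[-0.1,0,-2.5,0,0,0],[0,0,-2,0,0,0],[0,0,-1.5,0,0,0],[0,0,-1.5,0,0,0],[0,0,-1.2,0,0,0],[0,0,-0.8,0,0,0],[0,0,0,0,0,0]]]'
python3 - <<'E'
from h import *
a=grab('scene','s5');b=grab('side','d5')
A=cv2.resize(a['frame'][110:270,180:360],(450,400));B=cv2.resize(b['frame'][130:290,180:310],(325,400))
cv2.imwrite('pics/c5.png',np.hstack([A,B])[:,:,::-1])
E
```

```text
time: 19.1
eef_pos: [468.2, 330.5, 56.8]
tcp_rot: [1.974, -2.443, -0.0]
ft_force: [0.1, -0.9, -0.2]
grip_width: 0.005
grip_force: 0.0
```

View pics/c5.png

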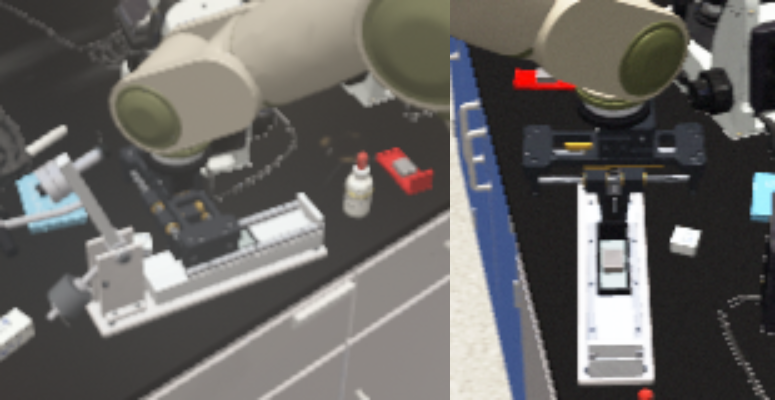

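The fingers are down behind the push plate, the carrier is in place at side crop (613,262), and the raised arm is clear. Next I push towards the unloading end.

```bash
python3 -m creep '[[[-0.06,-0.3,0,0,0,0],[-0.06,-0.3,0,0,0,0],[-0.06,-0.3,0,0,0,0],[-0.06,-0.3,0,0,0,0],[-0.06,-0.3,0,0,0,0],[-0.06,-0.3,0,0,0,0],[-0.06,-0.3,0,0,0,0],[-0.06,-0.3,0,0,0,0]]]'
```

```text
time: 20.2
eef_pos: [463.5, 306.3, 57.3]
tcp_rot: [-1.974, 2.444, -0.0]
ft_force: [0.8, 1.7, 0.6]
grip_width: 0.006
grip_force: 0.6
```

```bash
python3 -m creep '[[[-0.08,-0.4,0,0,0,0],[-0.08,-0.4,0,0,0,0],[-0.08,-0.4,0,0,0,0],[-0.08,-0.4,0,0,0,0],[-0.09,-0.4,0,0,0,0],[-0.09,-0.4,0,0,0,0],[-0.09,-0.4,0,0,0,0],[-0.09,-0.4,0,0,0,0],[-0.09,-0.4,0,0,0,0],[-0.09,-0.4,0,0,0,0],[-0.09,-0.4,0,0,0,0],[-0.09,-0.4,0,0,0,0]]]'
```

```text
time: 21.7
eef_pos: [453.1, 258.2, 57.2]
tcp_rot: [1.974, -2.444, 0.0]
ft_force: [0.2, 1.1, -0.0]
grip_width: 0.006
grip_force: 0.4
```

```bash
python3 -m creep '[[[-0.04,-0.2,0,0,0,0],[-0.04,-0.2,0,0,0,0],[-0.04,-0.2,0,0,0,0],[-0.04,-0.2,0,0,0,0]]]'
```

```text
time: 22.2
eef_pos: [451.5, 250.4, 57.2]
tcp_rot: [1.975, -2.443, -0.0]
ft_force: [0.2, 0.4, -0.6]
grip_width: 0.007
grip_force: 0.3
```

```bash
python3 -m creep '[[[-0.02,-0.1,0,0,0,0],[-0.02,-0.1,0,0,0,0]]]'
```

```text
time: 22.45
eef_pos: [451.5, 249.3, 57.5]
tcp_rot: [-1.972, 2.442, 0.001]
ft_force: [1.2, 9.9, 1.9]
grip_width: 0.003
grip_force: 4.8
```

```bash
python3 -m creep '[[[-0.02,-0.1,0,0,0,0],[-0.02,-0.1,0,0,0,0]]]'
```

```text
time: 22.7
eef_pos: [451.8, 249.0, 58.3]
tcp_rot: [-1.969, 2.44, 0.003]
ft_force: [1.9, 20.6, 2.7]
grip_width: 0.002
grip_force: 10.3
```

The force rose to 20 N with no travel, so the carrier is against the stop. I'll back off, lift clear and check.

```bash
python3 -m creep '[[[0.04,0.2,0,0,0,0],[0.1,0.5,0,0,0,0],[0.2,0.9,0,0,0,0],[0.2,0.9,0,0,0,0],[0,0,2.5,0,0,0],[0,0,3,0,0,0],[0,0,4,0,0,0],[0,0,5,0,0,0],[0,0,5,0,0,0],[0,0,0,0,0,0],[0,0,0,0,0,0]]]'
python3 - <<'E'
from h import *
a=grab('scene','s6');b=grab('side','d6')
A=cv2.resize(a['frame'][110:270,180:360],(450,400));B=cv2.resize(b['frame'][130:290,180:310],(325,400))
cv2.imwrite('pics/c6.png',np.hstack([A,B])[:,:,::-1])
E
```

```text
time: 24.08
eef_pos: [455.8, 271.7, 251.2]
tcp_rot: [1.974, -2.442, -0.001]
ft_force: [-0.1, 0.6, -0.8]
grip_width: 0.007
grip_force: 0.0
```

View pics/c6.png

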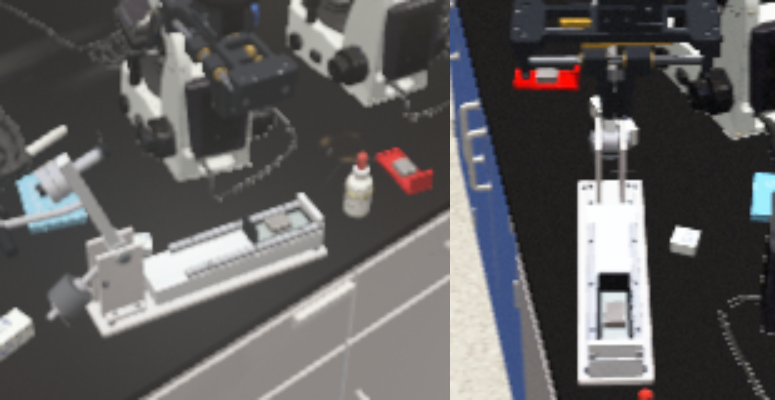

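The carrier's near end meets the end-stop block at side crop (615,340), its plate is at (614,275), and the arm is still raised. I'll compute the plate's travel before handing in.

Run:
```python
from h import *
d=pickle.load(open('pics/d6.pkl','rb'));e=pickle.load(open('pics/d4.pkl','rb'))
# grey-block centroid in both side views, on z=57
for f,(r0,r1) in((e,(226,243)),(d,(248,265))):
  g=f['frame'][r0:r1,240:252].astype(int);m=(abs(g[:,:,0]-g[:,:,1])<16)&(g.mean(2)>110)&(g.mean(2)<190)&(g[:,:,0]>=g[:,:,2])
  v,u=np.nonzero(m);p=plane(f,240+np.median(u),r0+np.median(v),57)[:2]-[461,296];print(len(u),p@[.213,.977])
p=plane(d,180+163/2.5,130+274/2.5,72)[:2]-[461,296];print('plate',p@[.213,.977])
```

```text
1 -37.631781147395046
32 -98.27282099351976
plate -65.68202832994292
```

```bash
python3 -c "
from station import bot
print(bot.finish_job())"
```

```text
the job is handed in; nothing more can be done
None
```

I handed the job in at about 24 s: the press arm is over and resting raised, and the carrier is home against the end stop (about 78 mm of travel). The first push left the arm stalled at its balance point, so it took a second push; nothing else appeared to have moved, and the hand-in returned no verdict.

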